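Space and press the forming block in the bonding fixture

TASK

In the blue two-bay fixture each cream block stands in front of its aluminium end stop. Stand the orange spacer upright in the one gap between block and stop that is wide enough for it, square to the stop and about in the middle of the bay, and let go of it; then push that bay's block from the robot's side until block, spacer and stop are flush against one another, and finish while still pressing the block firmly with several newtons, without touching the spacer. Leave the block with the narrow gap and the things on the bench alone.

Things in the scene. Friction and masses are not known exactly. Their poses are not given: they have to be found in the camera images.
- fixture: fixed blue base plate, 190 x 204 mm, top 8 mm above the bench; origin at the centre of its underside; +x points from the blocks towards the stops (away from the robot), +y to the left bay. Steel rib between the bays and lips at the sides, 6 mm wide and 8 mm high on the plate; bay centrelines at y = +50 and -50 mm. Place and yaw vary.
- thin_stop: fixed aluminium end stop, 24 mm deep, 80 mm wide, 28 mm high on the plate, two bolt heads 3 mm high on top; origin at the foot of its rear face, mid width, on the plate; same axes as the fixture; in either bay, at fixture x = +85 mm
- thin_stop_face (a point): centre of the thin stop's face towards the block (24 mm in front of its rear face, 14 mm above the plate); same axes as the fixture
- thick_stop: the like stop, 41 mm deep, in the other bay
- thick_stop_face (a point): centre of the thick stop's face towards the block; same axes as the fixture
- block_left: cream forming block with two bores, loose, 40 (x) x 66 (y) x 28 mm high, 0.1 to 0.2 kg, in the left (+y) bay on the plate; origin at the centre of its underside; +x towards its stop, up to 3 degrees askew. One block has a gap of about 20 to 25 mm to its stop, the other one of about 4 to 8 mm.
- block_right: the like block in the right (-y) bay
- spacer: loose orange plate standing upright on the bench, 12 mm thick (x), 50 mm wide (y), 66 mm high, about 0.08 kg; origin at the centre of its underside. Black grip lines on its upper part; standing in the gap it rises 38 mm above block and stop, so it can be held there across its 12 mm from above.
- tape_roll: bystander: white roll of tape, 68 mm across, 19 mm high, lying flat; origin at the centre of its underside
- roller: bystander: laminating roller with wooden handle, 61 x 180 x 21 mm; origin under its centre
- brush: bystander: flat glue brush with wooden handle, 34 x 184 x 10 mm; origin under its centre
- cup: bystander: white mixing cup, 59 mm across, 50 mm high; origin at the centre of its underside
- sanding: bystander: dark green sanding block, 41 x 20 x 12 mm; origin under its centre
There are look-alikes about, which are no part of the job. Leave any green look-alike of the block_left alone.

How it is judged:
By the outcome, as a careful person would: the job done as asked, in the order asked, and still so for the second after the job is handed in, while the arm keeps its last pose, push and grip.
It also fails if it takes over 48 s, if anything falls off the work surface, if the arm or the gripper's body presses on something with over 40 N, if the wrist force passes 120 N, or if a joint passes its speed limit or range.

ROBOT

A 6-joint arm with a two-finger parallel gripper is mounted at the origin on a cart in front of the work surface, level with it; the furniture and walls round the work are solid. World frame = base frame: x ahead of the robot, y to its left, z up, the work surface at z = 0. Lengths are in mm, angles in rad, forces in N, time in s.
With the tool pointing down it reaches from about 350 to 975 mm from the base axis. Payload 7.1 kg.
Tool frame: the origin (TCP) lies midway between the tips of the shut fingers; the grasp point (between the pads) lies 19 mm behind it (ctrl.grasp_offset is the distance from the TCP to the grasp point, in mm); z points along the fingers, y is the line along which they close (so a half turn about z gives the same grasp; the last joint's range is limited). The gripper opens to 88 mm and grips with 3 to 60 N. Pads are 20 mm wide; open, the fingers measure 115 mm over their backs; the gripper's body (75 mm by 178 mm) begins 61 mm behind the grasp point.
Start: joints at [1.082, 0.423, 1.63, -0, 1.089, -0.019], TCP at [282.91, 557.285, 222.675] pointing down, gripper open.
Joint ranges: [-3, 3], [-0.9, 2.11], [0.09, 2.58], [-1.31, 4.45], [0.11, 2.69], [-2.54, 2.54]. Speed limits (rad/s): [2.39, 2.39, 3.01, 3.14, 3.14, 3.14].

INTERFACE

Orientations are given as a rotation vector (axis times angle).
In Python, from workcell import ctrl gives the robot as it stands. The module is installed in compiled form; this text tells all that it offers.
- The arm moves only by the tool servo_tool, never from a script. Its argument "rows" is a list of rows, each a list of 7 numbers: the turn, a rotation vector about the tool's x, y, z as a fraction of full scale, then the shift along the tool's x, y, z as a fraction of full scale, then the finger opening in mm, from 0 to 87.8. A call has 1 to 10 rows; each row is the pose to reach, as a shift and turn from the pose commanded when the call began, along the tool's axes at that moment; what a row does not reach only later rows make up. Full scale, the value 1, is 20 cm for a shift and 1.5 rad for a turn. A row lasts 1/8 s, in which the tool goes at most 62.5 mm and 10.7 degrees, less where a joint would pass 70% of its speed; a pose out of reach is approached as far as the arm can. A call with a number of a shift or a turn outside -1 to 1 is refused whole. A call with a gripper value outside its range is refused whole. The fingers move at their own pace and stop on an object; the grip force is fixed at half the most. Time passes only in rows, so rows that repeat a pose let the fingers close. It gives the time, the measured TCP pose, the force, the opening and the grip force at its end, in the units of the state.
- ctrl.get_obs(): the state, without advancing time (a new reading comes with each control period).
- ctrl.get_image(name): name is "side" or "top"; returns (picture, depth): 400x640x3 uint8, red, green, blue; 400x640 float32, mm along the optical axis (not along the pixel's ray), 0 where there is no reading.
- ctrl.camera_info(name): a dict with "intrinsics" (3x3 intrinsics, pixels), "k1" (the pictures are not rectified: a ray, as slopes to the right and down, at radius r is drawn at 1 + k1 r^2 times it, then the intrinsics apply), "R" (3x3) and "t" (3): a world point X has camera coordinates R X + t. Camera axes: x right, y down, z forward; pixel columns grow to the right and rows downward; lengths in mm; the calibration is good to about 2 mm. A picture is of the moment at which its call begins. camera_info takes no time and is no camera call.
- ctrl.close_job(): hands the job in; it is judged then, once.
The state is a dict: "t": time; "qpos": joint angles; "qvel": joint speeds; "joint_torque": joint torques, N m; "ee_pos": TCP position; "orientation": TCP orientation; "ft_force": force on the tool from outside, world axes, zero at the start; "moment": the same for the moment, N m; "width": finger opening in mm; "grasp_force": force on a finger pad.
Only numpy, scipy, OpenCV 4.12 (cv2) and the standard library are available. Lean on these libraries where they do the work, as an engineer would, in place of code of your own. Each camera call takes 0.05 s, during which the arm holds its last target. There are 200 camera calls.

## Working session

There is one attempt and no reset: what is moved stays moved. The work goes in short steps, Python scripts to look and compute and a tool call to move; the robot and the scene stay as the last step left them, time stands still between calls to the robot, and variables do not carry over. Pictures are saved under pics/ and viewed, at most 10 in all, crops included, and the job is handed in when it is done.

Besides the shell and the picture viewer there is one more tool, called as name([rows], argument=value, ...), one row to a line, values as JSON. servo_tool: Moves the arm, as the interface text tells. Its arguments: {"type":"object","properties":{"rows":{"type":"array","items":{"type":"array","items":{"type":"number"}}}},"required":["rows"]}

```bash
mkdir -p pics
cat > h.py <<'E'
import numpy as np, cv2
from workcell import ctrl
def snap(n,f):
    im,d=ctrl.get_image(n); cv2.imwrite(f'pics/{f}.png',im[:,:,::-1]); np.save(f'pics/{f}.npy',d); return im,d
def ray(n,u,v):
    c=ctrl.camera_info(n);K=np.array(c['intrinsics']);k=c['k1']
    xd=np.array([(u-K[0,2])/K[0,0],(v-K[1,2])/K[1,1]]);x=xd.copy()
    for _ in range(20): x=xd/(1+k*(x@x))
    R=np.array(c['R']);t=np.array(c['t'])
    return -R.T@t, R.T@np.array([x[0],x[1],1.])
def at_z(n,u,v,z):
    o,d=ray(n,u,v); return o+d*(z-o[2])/d[2]
def at_d(n,u,v,D):
    o,d=ray(n,u,v); return o+d*D
def proj(n,X):
    c=ctrl.camera_info(n);K=np.array(c['intrinsics']);p=np.array(c['R'])@np.array(X)+np.array(c['t'])
    s=p[:2]/p[2]; s=s*(1+c['k1']*(s@s)); return K[0,0]*s[0]+K[0,2],K[1,1]*s[1]+K[1,2]
E
python3 - <<'E'
from h import *
for n in('top','side'):
    snap(n,n+'0'); c=ctrl.camera_info(n); print(n,np.round(c['intrinsics'],1).tolist(),c['k1'],np.round(ray(n,320,200),3))
print(ctrl.get_obs(), ctrl.grasp_offset)
E
```

```text
top [[463.3, 0.0, 328.1], [0.0, 463.3, 194.3], [0.0, 0.0, 1.0]] -0.09591725033364912 [[ 4.450810e+02  1.246700e+02  1.068362e+03]
 [ 9.900000e-02 -1.000000e-03 -9.950000e-01]]
side [[491.9, 0.0, 316.7], [0.0, 491.9, 201.3], [0.0, 0.0, 1.0]] -0.0413787910410009 [[ 1.16075e+02 -6.21331e+02  7.65206e+02]
 [ 4.08000e-01  6.64000e-01 -6.27000e-01]]
{'t': 0.1, 'qpos': array([ 1.08197078e+00,  4.23761370e-01,  1.63060623e+00, -6.90800809e-06,
        1.08862117e+00, -1.90025727e-02]), 'qvel': array([-0.00125611, -0.0022755 , -0.00425247,  0.00024487,  0.00089336,
       -0.00082079]), 'joint_torque': array([ 4.15534678e-04, -5.45613492e+01, -2.74326199e+01,  6.46640640e-02,
        1.87833578e-02, -2.86268869e-05]), 'ee_pos': array([282.69666957, 556.84136429, 221.98423263]), 'orientation': array([-7.31142062e-01, -3.05497382e+00,  2.12487212e-03]), 'ft_force': array([-0.23235329, -0.12235001,  0.24786436]), 'moment': array([ 0.02606092, -0.00132892,  0.07717465]), 'grasp_force': 0.0, 'width': 87.53448303563066} 18.700000000000003
```

View pics/top0.png

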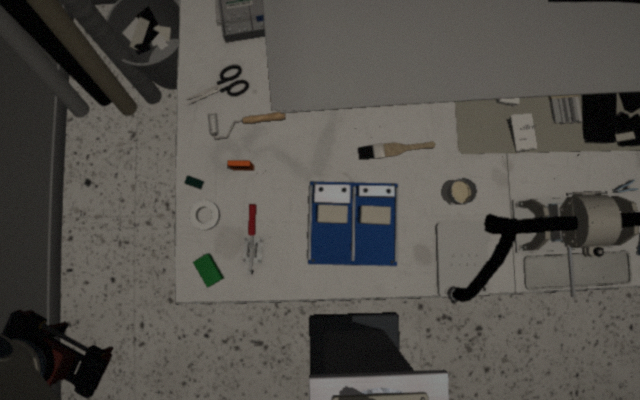

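View pics/side0.png

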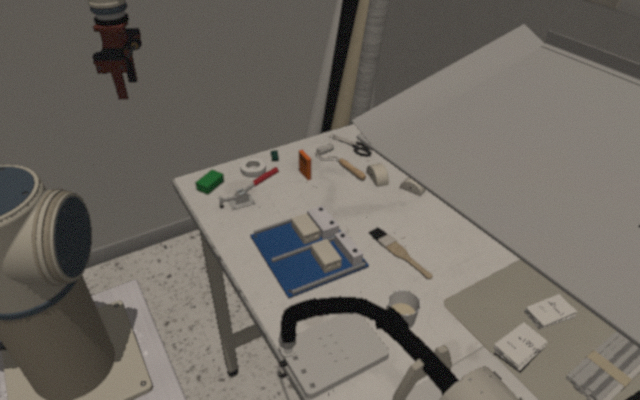

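The top view shows the orange spacer at (240,164), the fixture at (309–397, 182–265) with its stops at the upper end, and the green look-alike at (208,269). The possible confusions are the red tool at (252,220), the green block and the sanding block at (194,182). The choice is the orange plate at (240,164), which the side view shows upright at (305,164). Next is a close crop.

Run:
```python
import cv2,numpy as np
im=cv2.imread('pics/top0.png')
a=cv2.resize(im[175:270,300:405],None,fx=6,fy=6,interpolation=cv2.INTER_CUBIC)
b=cv2.resize(im[150:180,220:260],None,fx=6,fy=6,interpolation=cv2.INTER_CUBIC)
s=cv2.imread('pics/side0.png')
o=np.zeros((570,800,3),np.uint8); o[:,:630]=a; 
o[0:120,632:800]=b[:120,36:204] if b.shape[1]>=204 else 0
o[130:450,640:800]=cv2.resize(s[140:188,290:314],(160,320),interpolation=cv2.INTER_CUBIC)
o=np.clip(o*1.6,0,255).astype(np.uint8)
cv2.imwrite('pics/crop1.png',o)
from h import *
d=np.load('pics/top0.npy')
for n,u,v in [('spacer',240,163),('board',400,60),('board2',300,100),('board3',600,60),('stopL',332,193),('blockL',333,214),('plate',330,250),('bench',270,240),('red',252,210)]: print(n,np.round(at_d('top',u,v,d[v,u]),0))
```

```text
spacer [631. 298.  64.]
board [818. -47. 169.]
board2 [739. 159. 162.]
board3 [ 822. -484.  165.]
stopL [563.  96.  38.]
blockL [516.  95.  37.]
plate [436. 104.  10.]
bench [462. 240.   2.]
red [526. 271.  73.]
```

View pics/crop1.png

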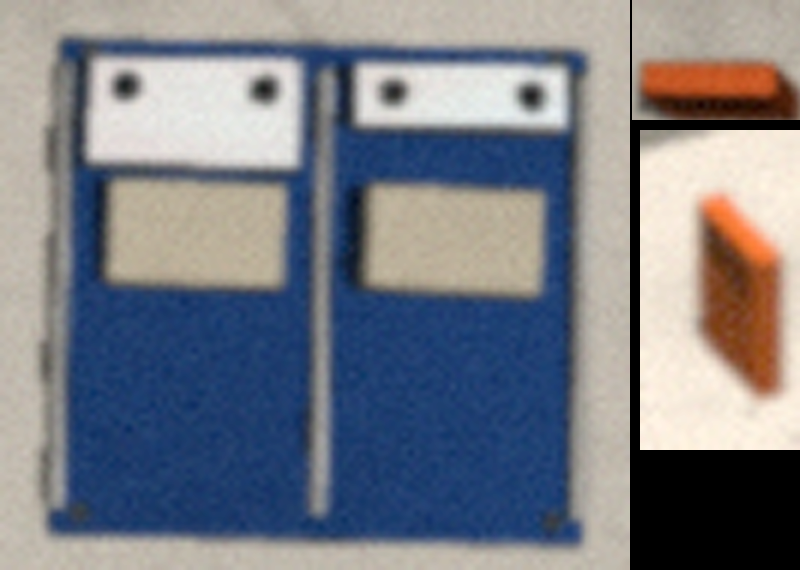

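Run:
```python
from h import *
f=lambda x,y:(300+x/6,175+y/6)
P=lambda n,L,z:print(n,[np.round(at_z('top',*p,z)[:2],1).tolist() for p in L])
P('plate FL FR RL RR',[f(50,533),f(580,541),f(62,40),f(586,52)],8)
P('thin stop front L R, rear L R',[f(352,128),f(568,130),f(352,62),f(570,67)],36)
P('blockR rearL rearR frontL frontR',[f(362,183),f(546,190),f(362,287),f(545,297)],36)
P('spacer top',[(227.7,160.7),(249.8,160.7),(227.7,165.3),(250.7,165.8)],66)
P('board edge',[(270,108),(380,104)],165)
P('board edge',[(270,108),(380,104)],150)
d=np.load('pics/top0.npy'); c=ctrl.camera_info('top')
im=cv2.imread('pics/top0.png').astype(int)
m=(im[:,:,2]>120)&(im[:,:,1]<100)&(im[:,:,0]<70); 
pts=np.array([at_d('top',u,v,d[v,u]) for v in range(155,172) for u in range(222,256) if m[v,u] and d[v,u]>0])
t=pts[pts[:,2]>58]; print('top',len(t),t.mean(0),t.min(0),t.max(0),cv2.minAreaRect(t[:,:2].astype(np.float32)))
```

```text
plate FL FR RL RR [[405.8, 153.6], [397.0, -47.4], [593.7, 144.9], [584.2, -57.4]]
thin stop front L R, rear L R [[554.0, 36.7], [551.2, -44.5], [578.8, 35.8], [575.0, -46.3]]
blockR rearL rearR frontL frontR [[533.2, 33.6], [528.9, -35.3], [494.4, 34.9], [488.9, -33.3]]
spacer top [[636.6, 324.5], [635.3, 275.7], [626.3, 324.5], [623.9, 273.8]]
board edge [[723.2, 219.8], [726.7, -2.0]]
board edge [[727.8, 221.3], [731.4, -4.1]]
top 48 [630.97113897 298.47824219  67.04609452] [627.82691022 279.14906679  64.21486035] [633.38828369 321.63204416  70.06676404] ((630.7295532226562, 300.4168395996094), (42.453060150146484, 4.858469486236572), 88.37162780761719)
```

```bash
cat >> h.py <<'E'
from scipy.spatial.transform import Rotation as Ro
def go(pos,yaw):
    "row values to reach pos, tool down, tool y at angle yaw in world"
    s=ctrl.get_obs(); R0=Ro.from_rotvec(s['orientation']).as_matrix()
    y=np.array([np.cos(yaw),np.sin(yaw),0]);z=np.array([0,0,-1.]);R1=np.c_[np.cross(y,z),y,z]
    r=Ro.from_matrix(R0.T@R1).as_rotvec()/1.5; p=R0.T@(np.array(pos)-s['ee_pos'])/200
    print('t',round(s['t'],2),np.round(r,4).tolist(),np.round(p,4).tolist(),'F',np.round(s['ft_force'],1),'w',s['width'],s['grasp_force'])
E
python3 - <<'E'
from h import *
go((631,299,130),-0.035)
E
```

```text
t 0.1 [-0.0008, 0.0005, 0.7573] [-2.1365, -0.3604, 0.4604] F [-0.2 -0.1  0.2] w 87.53448303563066 0.0
```

servo_tool([
  [0,0,0.12,-0.25,-0.04,0.05,80],
  [0,0,0.24,-0.5,-0.08,0.1,80],
  [0,0,0.36,-0.75,-0.12,0.15,80],
  [0,0,0.48,-1,-0.17,0.2,80],
  [0,0,0.6,-1,-0.17,0.2,80],
  [0,0,0.72,-1,-0.17,0.2,80],
  [0,0,0.757,-1,-0.17,0.2,80],
])

```text
t: 0.98
ee_pos: [445.8, 435.9, 182.2]
orientation: [-2.264, -2.178, 0.002]
ft_force: [0.4, 0.0, 0.4]
width: 80.1
grasp_force: 0.0
```

Run:
```python
from h import *
go((631,299,130),-0.035)
```

```text
t 0.97 [-0.0005, 0.0005, -0.0022] [-0.6486, 0.9516, 0.2606] F [0.4 0.  0.4] w 80.14679827395518 0.0
```

servo_tool([
  [0,0,0,-0.16,0.24,0.07,60],
  [0,0,0,-0.32,0.48,0.13,60],
  [0,0,0,-0.48,0.72,0.2,60],
  [0,0,0,-0.64,0.95,0.26,60],
  [0,0,0,-0.648,0.95,0.26,60],
  [0,0,0,-0.648,0.95,0.26,60],
  [0,0,0,-0.648,0.95,0.26,60],
])

```text
t: 1.85
ee_pos: [630.3, 301.4, 130.9]
orientation: [-2.258, -2.184, 0.0]
ft_force: [-0.0, 1.1, 0.6]
width: 60.2
grasp_force: 0.0
```

Run:
```python
from h import *
go((631,299,36),-0.035)
im,_=snap('side','side1'); 
a=cv2.resize(im[90:200,240:380,::-1],None,fx=5,fy=5,interpolation=cv2.INTER_CUBIC)
cv2.imwrite('pics/s1c.png',np.clip(a*1.5,0,255).astype(np.uint8))
```

```text
t 1.85 [-0.0001, -0.0001, 0.0013] [-0.0118, 0.0041, 0.4746] F [-0.   1.1  0.6] w 60.17042713667289 0.0
```

View pics/s1c.png

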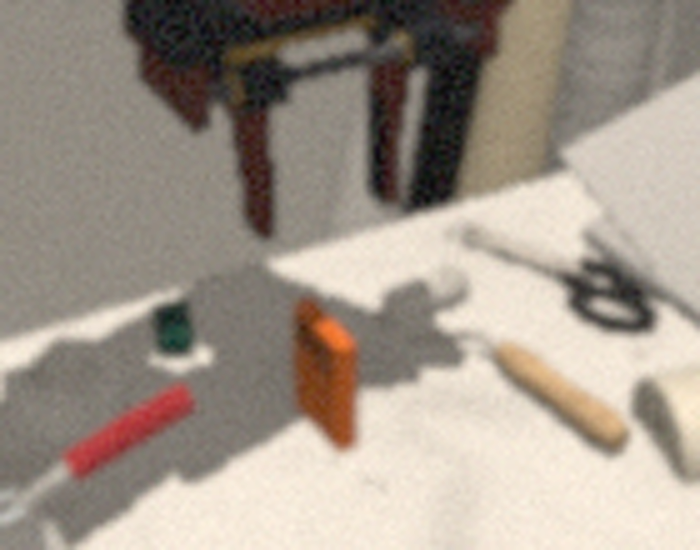

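The fingers stand above the spacer (crop 325,370, which is full-image 305,164), straddling its 12 mm. Descending now.

servo_tool([
  [0,0,0,-0.01,0.004,0.15,60],
  [0,0,0,-0.012,0.004,0.3,60],
  [0,0,0,-0.012,0.004,0.4,60],
  [0,0,0,-0.012,0.004,0.47,60],
  [0,0,0,-0.012,0.004,0.474,60],
  [0,0,0,-0.012,0.004,0.474,60],
])

```text
t: 2.65
ee_pos: [632.5, 298.3, 36.7]
orientation: [2.259, 2.183, 0.002]
ft_force: [-0.1, 0.3, 0.4]
width: 59.9
grasp_force: 0.0
```

servo_tool([
  [0,0,0,0,0,0,40],
  [0,0,0,0,0,0,25],
  [0,0,0,0,0,0,18],
  [0,0,0,0,0,0,14],
  [0,0,0,0,0,0,12],
  [0,0,0,0,0,0,10],
  [0,0,0,0,0,0,6],
  [0,0,0,0,0,0,6],
])

```text
t: 3.65
ee_pos: [632.0, 297.9, 35.9]
orientation: [2.259, 2.183, -0.0]
ft_force: [-0.2, -0.7, 0.2]
width: 11.8
grasp_force: 30.0
```

Run:
```python
from h import *
print(ctrl.get_obs()['ee_pos'])
go((550,299,130),-0.045)
```

```text
[631.97610383 297.90930015  35.87025616]
t 3.65 [-0.0, 0.0, 0.007] [-0.0087, -0.4098, -0.4706] F [-0.2 -0.7  0.2] w 11.822899754069429 29.999995529651642
```

servo_tool([
  [0,0,0,0,0,-0.12,6],
  [0,0,0,0,0,-0.35,6],
  [0,0,0,0,-0.1,-0.55,6],
  [0,0,0.004,0.2,-0.25,-0.57,6],
  [0,0,0.007,0.45,-0.4,-0.57,6],
  [0,0,0.007,0.7,-0.4,-0.57,6],
  [0,0,0.007,0.95,-0.4,-0.57,6],
  [0,0,0.007,1,-0.4,-0.57,6],
  [0,0,0.007,1,-0.4,-0.57,6],
])

```text
t: 4.78
ee_pos: [558.7, 500.7, 150.6]
orientation: [2.27, 2.172, 0.0]
ft_force: [-0.1, -1.0, -0.9]
width: 11.9
grasp_force: 30.0
```

Run:
```python
from h import *
go((543,-4,130),-0.045)
```

```text
t 4.78 [0.0002, 0.0, 0.0006] [-2.5243, 0.0326, 0.1031] F [-0.1 -1.  -0.9] w 11.945937832009168 29.99981313943863
```

I had the sign of tool x reversed, so the arm went to the left. It was high up and touched nothing. Moving back the right way.

servo_tool([
  [0,0,0,-0.2,0,0,6],
  [0,0,0,-0.45,0,0,6],
  [0,0,0,-0.7,0,0,6],
  [0,0,0,-0.95,0,0,6],
  [0,0,0,-1,0,0,6],
])

```text
t: 5.4
ee_pos: [549.3, 296.2, 150.4]
orientation: [-2.276, -2.166, 0.003]
ft_force: [0.6, 0.3, -1.1]
width: 12.2
grasp_force: 30.0
```

servo_tool([
  [0,0,0,-0.25,0,0,6],
  [0,0,0,-0.5,0,0,6],
  [0,0,0,-0.75,0,0,6],
  [0,0,0,-1,0,0,6],
  [0,0,0,-1,0,0,6],
])

```text
t: 6.02
ee_pos: [540.6, 98.0, 150.3]
orientation: [2.276, 2.166, -0.001]
ft_force: [0.7, 0.7, -1.0]
width: 11.9
grasp_force: 30.0
```

Run:
```python
from h import *
go((543,-4,105),-0.045)
```

```text
t 6.03 [-0.0001, 0.0002, -0.003] [-0.5086, 0.0374, 0.2267] F [ 0.7  0.7 -1. ] w 11.89168464866704 29.99950021505356
```

servo_tool([
  [0,0,-0.003,-0.2,0.02,0.05,6],
  [0,0,-0.003,-0.4,0.037,0.1,6],
  [0,0,-0.003,-0.51,0.037,0.18,6],
  [0,0,-0.003,-0.51,0.037,0.22,6],
  [0,0,-0.003,-0.51,0.037,0.226,6],
  [0,0,-0.003,-0.51,0.037,0.226,6],
  [0,0,-0.003,-0.51,0.037,0.226,6],
])

```text
t: 6.9
ee_pos: [544.2, -0.5, 105.2]
orientation: [2.264, 2.177, 0.001]
ft_force: [0.2, 0.0, -0.5]
width: 11.6
grasp_force: 30.0
```

Run:
```python
from h import *
go((543,-4,60),-0.045)
im,_=snap('side','side2')
a=cv2.resize(im[180:300,250:400,::-1],None,fx=5,fy=5,interpolation=cv2.INTER_CUBIC)
cv2.imwrite('pics/s2c.png',np.clip(a*1.5,0,255).astype(np.uint8))
p=ctrl.get_obs()['ee_pos']; y=-0.045;R=np.array([[np.cos(y),-np.sin(y)],[np.sin(y),np.cos(y)]])
z=p[2]-36
for dx in(-6,6):
  for dy in(-25,25):
    q=p[:2]+R@[dx,dy]; u,v=proj('side',[*q,z]); print(dx,dy,'crop',round((u-250)*5),round((v-180)*5))
f=np.array([495.2,48.4])
for n,q,z in [('face L',(61,-10),36),('face R',(61,-90),36),('rearL',(85,-10),36),('rearR',(85,-90),36),('plateFR',(-95,-102),8),('plateFL',(-95,102),8)]:
    w=f+R@np.array(q); u,v=proj('side',[*w,z]); print(n,'crop',round((u-250)*5),round((v-180)*5))
for n,w in [('bl rearL',(533.2,33.6)),('rearR',(528.9,-35.3)),('frontL',(494.4,34.9)),('frontR',(488.9,-33.3))]:
    u,v=proj('side',[*w,36]); print(n,'crop',round((u-250)*5),round((v-180)*5))
```

```text
t 6.9 [0.0006, -0.0001, 0.0037] [-0.0178, -0.0053, 0.226] F [ 0.2  0.  -0.5] w 11.572585639006896 29.999719262123108
-6 -25 crop 460 313
-6 25 crop 401 240
6 -25 crop 486 304
6 25 crop 425 231
face L crop 417 269
face R crop 512 386
rearL crop 465 252
rearR crop 562 367
plateFR crop 186 586
plateFL crop -8 273
bl rearL crop 376 290
rearR crop 454 393
frontL crop 296 319
frontR crop 368 425
```

View pics/s2c.png

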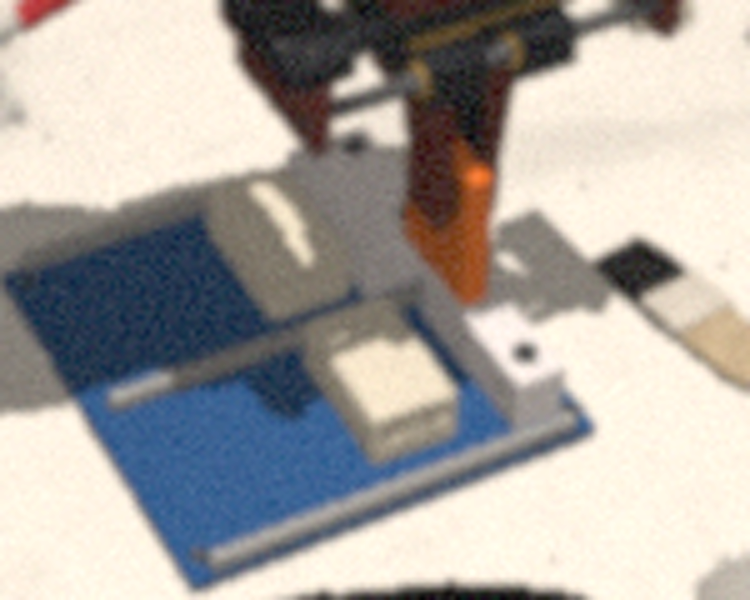

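The side view shows the spacer held above the gap (lower edge near crop 475,303). The stop and block corners, at (512,384) and (455,398), agree with the prediction to about 2 mm. Descending now.

servo_tool([
  [0,0,0.003,-0.017,-0.005,0,6],
  [0,0,0.003,-0.017,-0.005,0.05,6],
  [0,0,0.003,-0.017,-0.005,0.1,6],
  [0,0,0.003,-0.017,-0.005,0.15,6],
  [0,0,0.003,-0.017,-0.005,0.2,6],
  [0,0,0.003,-0.017,-0.005,0.23,6],
  [0,0,0.003,-0.017,-0.005,0.23,6],
])

```text
t: 7.82
ee_pos: [542.3, -4.6, 58.1]
orientation: [-2.27, -2.17, 0.001]
ft_force: [0.5, -0.4, 0.3]
width: 12.0
grasp_force: 30.0
```

Run:
```python
from h import *
go((543,-4,44),-0.045)
```

```text
t 7.83 [-0.0007, 0.0, -0.0] [0.0032, 0.0036, 0.0704] F [ 0.5 -0.4  0.3] w 11.972327059654518 29.999821186065674
```

servo_tool([
  [0,0,0,0.003,0.003,0.03,6],
  [0,0,0,0.003,0.003,0.05,6],
  [0,0,0,0.003,0.003,0.063,6],
  [0,0,0,0.003,0.003,0.067,6],
  [0,0,0,0.003,0.003,0.07,6],
  [0,0,0,0.003,0.003,0.07,6],
])

```text
t: 8.57
ee_pos: [543.3, -4.0, 44.7]
orientation: [2.271, 2.171, 0.0]
ft_force: [-1.0, 0.2, -0.1]
width: 11.8
grasp_force: 30.0
```

Run:
```python
from h import *
s=ctrl.get_obs();print(s['moment'],s['ee_pos'])
go((543,-4,44),-0.045)
```

```text
[-0.0332079   0.04316084 -0.00685026] [543.29091443  -4.04420098  44.74522055]
t 8.57 [0.0001, 0.0, 0.0] [0.0002, -0.0015, 0.0037] F [-1.   0.2 -0.1] w 11.845547568287753 29.999883770942688
```

servo_tool([
  [0,0,0,0,0,0.003,6],
  [0,0,0,0,0,0.005,6],
  [0,0,0,0,0,0.005,6],
])

```text
t: 8.95
ee_pos: [543.3, -4.0, 43.8]
orientation: [2.271, 2.171, 0.0]
ft_force: [-0.3, 0.1, 1.4]
width: 11.9
grasp_force: 30.0
```

Contact is just starting (z force 1.4 N), so I'll release gently.

servo_tool([
  [0,0,0,0,0,0.001,12],
  [0,0,0,0,0,0.001,13],
  [0,0,0,0,0,0.001,15],
  [0,0,0,0,0,0.001,18],
  [0,0,0,0,0,0.001,24],
  [0,0,0,0,0,0.001,30],
  [0,0,0,0,0,0.001,30],
])

```text
t: 9.82
ee_pos: [543.2, -4.0, 43.4]
orientation: [-2.271, -2.171, 0.0]
ft_force: [0.8, -1.0, 0.3]
width: 29.9
grasp_force: 0.0
```

servo_tool([
  [0,0,0,0,0,-0.05,30],
  [0,0,0,0,0,-0.12,30],
  [0,0,0,0,0,-0.25,30],
  [0,0,0,0,0,-0.4,30],
  [0,0,0,0,-0.2,-0.5,30],
  [0,0,0,0,-0.45,-0.5,20],
  [0,0,0,0,-0.7,-0.5,0],
  [0,0,0,0,-0.7,-0.5,0],
  [0,0,0,0,-0.7,-0.5,0],
])

```text
t: 10.95
ee_pos: [404.9, 2.2, 144.6]
orientation: [2.269, 2.169, 0.003]
ft_force: [0.1, -0.9, 0.5]
width: 0.8
grasp_force: 0.0
```

Run:
```python
from h import *
print(ctrl.get_obs()['ee_pos'])
im,d=snap('top','top3'); im2,_=snap('side','side3')
a=cv2.resize(im[178:268,340:402,::-1],(413,600),interpolation=cv2.INTER_CUBIC)
b=cv2.resize(im2[210:300,310:368,::-1],(387,600),interpolation=cv2.INTER_CUBIC)
cv2.imwrite('pics/c3.png',np.clip(np.hstack([a,b])*1.5,0,255).astype(np.uint8))
```

```text
[404.89883317   2.21958784 144.60203214]
```

View pics/c3.png

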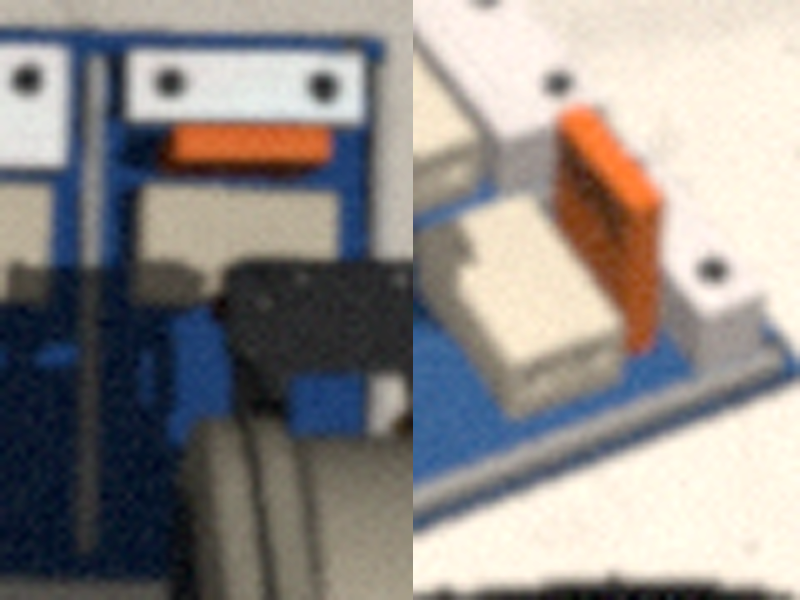

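The spacer stands freely in the gap, mid-bay and parallel to the stop (left crop 172–330 against the stop's 130–365). Now I'll bring the tool behind the block, turned 90° so that two finger sides do the pushing.

Run:
```python
from h import *
print(ctrl.get_obs()['qpos'])
go((460,0.5,110),-0.045-np.pi/2)
```

```text
[-2.39488913e-02  2.31403359e-01  2.15680917e+00  1.80795170e-05
  7.51067286e-01  2.10609740e-02]
t 11.05 [0.0012, -0.0012, 1.0472] [0.0038, 0.2736, 0.1714] F [-0.7 -0.1  0.1] w 0.4920668580450865 0.0
```

servo_tool([
  [0,0,0.12,0,0.1,0,20],
  [0,0,0.24,0,0.2,0,20],
  [0,0,0.36,0,0.27,0,20],
  [0,0,0.48,0,0.27,0,20],
  [0,0,0.6,0,0.27,0,20],
  [0,0,0.72,0,0.27,0,20],
  [0,0,0.84,0,0.27,0,20],
  [0,0,0.96,0,0.27,0,20],
  [0,0,1,0,0.27,0,20],
  [0,0,1,0,0.27,0,20],
])

```text
t: 12.3
ee_pos: [458.3, -0.2, 143.4]
orientation: [3.141, 0.042, 0.001]
ft_force: [-0.7, 0.5, 0.6]
width: 20.3
grasp_force: 0.0
```

Run:
```python
from h import *
go((460,0.5,16),-0.045-np.pi/2)
```

```text
t 12.3 [0.0, -0.0002, 0.0476] [0.0084, -0.0034, 0.6371] F [-0.7  0.5  0.6] w 20.28834636142657 0.0
```

servo_tool([
  [0,0,0.047,0.005,-0.003,0.2,20],
  [0,0,0.047,0.005,-0.003,0.4,20],
  [0,0,0.047,0.005,-0.003,0.55,20],
  [0,0,0.047,0.005,-0.003,0.62,20],
  [0,0,0.047,0.005,-0.003,0.637,20],
  [0,0,0.047,0.005,-0.003,0.637,20],
  [0,0,0.047,0.005,-0.003,0.637,20],
])

```text
t: 13.18
ee_pos: [459.1, 0.4, 17.0]
orientation: [3.141, -0.07, 0.003]
ft_force: [-0.2, 0.6, -0.2]
width: 20.5
grasp_force: 0.0
```

Run:
```python
from h import *
s=ctrl.get_obs();print(s['ee_pos'])
go((482,-0.5,16),-0.045-np.pi/2)
```

```text
[4.59098237e+02 4.27478994e-01 1.70008346e+01]
t 13.18 [-0.0, -0.0012, 0.0003] [0.1146, -0.0005, 0.0052] F [-0.2  0.6 -0.2] w 20.485076628345638 0.0
```

servo_tool([
  [0,0,0,0.03,0,0,20],
  [0,0,0,0.06,0,0,20],
  [0,0,0,0.08,0,0,20],
  [0,0,0,0.095,0,0,20],
  [0,0,0,0.105,0,0,20],
  [0,0,0,0.115,0,0,20],
  [0,0,0,0.12,0,0,20],
  [0,0,0,0.125,0,0,20],
  [0,0,0,0.13,0,0,20],
])

```text
t: 14.3
ee_pos: [484.2, -0.7, 16.0]
orientation: [-3.141, 0.07, 0.0]
ft_force: [-0.7, 0.2, -1.1]
width: 20.3
grasp_force: 0.3
```

servo_tool([
  [0,0,0,0.003,0,0,20],
  [0,0,0,0.006,0,0,20],
  [0,0,0,0.009,0,0,20],
  [0,0,0,0.012,0,0,20],
  [0,0,0,0.015,0,0,20],
])

```text
t: 14.92
ee_pos: [487.1, -0.8, 16.1]
orientation: [3.141, -0.07, -0.0]
ft_force: [-0.8, -0.1, 0.6]
width: 20.1
grasp_force: 0.6
```

servo_tool([
  [0,0,0,0.003,0,0,20],
  [0,0,0,0.006,0,0,20],
  [0,0,0,0.009,0,0,20],
  [0,0,0,0.011,0,0,20],
  [0,0,0,0.013,0,0,20],
])

```text
t: 15.55
ee_pos: [489.9, -1.0, 16.1]
orientation: [3.141, -0.07, 0.0]
ft_force: [-1.3, 0.3, -1.1]
width: 20.2
grasp_force: 0.5
```

servo_tool([
  [0,0,0,0.002,0,0,20],
  [0,0,0,0.004,0,0,20],
  [0,0,0,0.006,0,0,20],
])

```text
t: 15.92
ee_pos: [491.1, -1.0, 16.1]
orientation: [3.141, -0.07, 0.0]
ft_force: [-1.7, 0.6, -0.7]
width: 20.1
grasp_force: 0.7
```

servo_tool([
  [0,0,0,0.002,0,0,20],
  [0,0,0,0.004,0,0,20],
  [0,0,0,0.006,0,0,20],
])

```text
t: 16.3
ee_pos: [491.1, -1.0, 16.0]
orientation: [-3.141, 0.07, 0.003]
ft_force: [-5.8, -0.4, 4.4]
width: 20.0
grasp_force: 3.0
```

servo_tool([
  [0,0,0,0.002,0,0,20],
  [0,0,0,0.004,0,0,20],
])

```text
t: 16.55
ee_pos: [491.1, -1.0, 15.9]
orientation: [-3.141, 0.07, 0.006]
ft_force: [-7.8, 0.6, 5.1]
width: 20.3
grasp_force: 3.9
```

servo_tool([
  [0,0,0,0.002,0,0,20],
  [0,0,0,0.004,0,0,20],
])

```text
t: 16.8
ee_pos: [491.1, -1.0, 15.7]
orientation: [-3.141, 0.07, 0.008]
ft_force: [-9.7, 2.0, 6.9]
width: 20.3
grasp_force: 4.8
```

servo_tool([
  [0,0,0,0.002,0,0,20],
  [0,0,0,0.003,0,0,20],
  [0,0,0,0.003,0,0,20],
  [0,0,0,0.003,0,0,20],
])

```text
t: 17.3
ee_pos: [491.1, -1.0, 15.7]
orientation: [-3.141, 0.07, 0.01]
ft_force: [-10.9, 0.6, 7.2]
width: 19.8
grasp_force: 5.2
```

Run:
```python
from h import *
im,d=snap('top','top4'); im2,_=snap('side','side4')
a=cv2.resize(im[178:268,340:402,::-1],(413,600),interpolation=cv2.INTER_CUBIC)
b=cv2.resize(im2[210:300,310:368,::-1],(387,600),interpolation=cv2.INTER_CUBIC)
cv2.imwrite('pics/c4.png',np.clip(np.hstack([a,b])*1.5,0,255).astype(np.uint8))
print(ctrl.get_obs()['ft_force'])
```

```text
[-10.36732436   1.06778663   7.9801259 ]
```

View pics/c4.png

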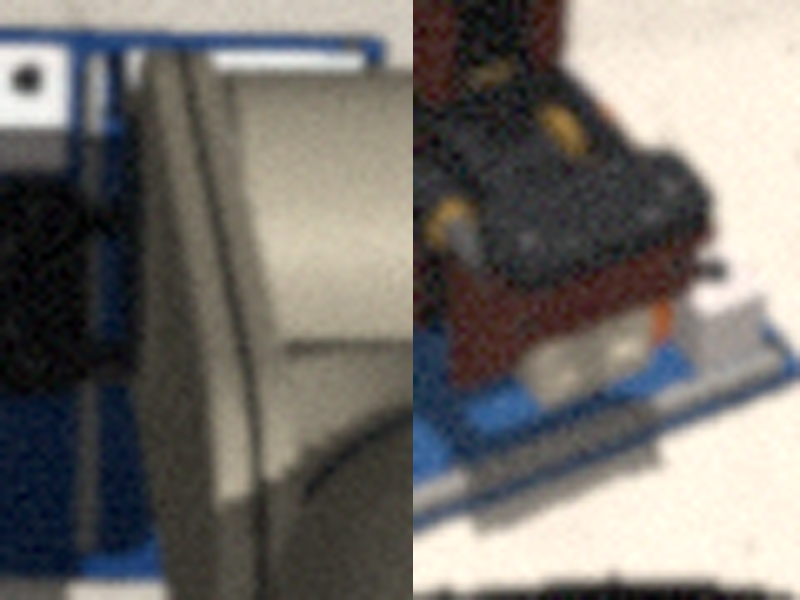

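Run:
```python
from h import *
y=-0.045;R=np.array([[np.cos(y),-np.sin(y)],[np.sin(y),np.cos(y)]]);F=np.array([553.2,-4.1])
def pr(n,q,z):
    w=F+R@np.array(q,float);u,v=proj('side',[*w,z]);print(n,round(413+(u-310)*6.67),round((v-210)*6.67))
for z in(20,36):
    pr(f'spacer rearR z{z}',(0,-25),z);pr(f'spacer frontR z{z}',(-12,-25),z);pr(f'block rearR z{z}',(-12,-31),z)
    pr(f'block frontR z{z}',(-52,-31),z);pr(f'stop R z{z}',(0,-40),z)
pr('spacer rearR top',(0,-25),74)
print(np.load('pics/side4.npy')[250:265,340:352].round())
```

```text
spacer rearR z20 667 321
spacer frontR z20 634 333
block rearR z20 644 345
block frontR z20 532 389
stop R z20 691 351
spacer rearR z36 669 285
spacer frontR z36 636 297
block rearR z36 646 309
block frontR z36 534 353
stop R z36 694 315
spacer rearR top 676 196
[[ 904.  907.  914.  913.  916.  914.  931.  928.  927.  927.  930.  933.]
 [ 910.  909.  916.  924.  925.  925.  929.  928.  932.  936.  934.  933.]
 [ 922.  920.  921.  927.  927.  928.  930.  928.  932.  935.  938.  938.]
 [ 926.  925.  929.  924.  929.  928.  930.  934.  932.  936.  936.  937.]
 [ 926.  924.  928.  932.  935.  933.  932.  935.  938.  936.  939. 1026.]
 [ 929.  927.  929.  931.  929.  935.  936.  933. 1033. 1034. 1028. 1024.]
 [ 928.  929.  931.  931.  933.  936. 1034. 1038. 1034. 1036. 1031. 1024.]
 [ 930.  930.  930. 1018. 1024. 1022. 1036. 1040. 1037. 1039. 1032. 1030.]
 [1013. 1018. 1013. 1018. 1020. 1023. 1039. 1039. 1038. 1039. 1036. 1028.]
 [1016. 1020. 1023. 1023. 1026. 1026. 1038. 1040. 1046. 1038. 1035. 1033.]
 [1021. 1031. 1029. 1029. 1028. 1030. 1041. 1047. 1044. 1041. 1039. 1032.]
 [1030. 1030. 1027. 1027. 1024. 1032. 1043. 1048. 1049. 1041. 1040. 1032.]
 [1025. 1030. 1026. 1031. 1030. 1042. 1045. 1045. 1044. 1046. 1040. 1038.]
 [1030. 1025. 1025. 1031. 1033. 1043. 1044. 1041. 1045. 1043. 1043. 1035.]
 [1027. 1030. 1034. 1035. 1035. 1041. 1042. 1044. 1039. 1040. 1041. 1041.]]
```

The block edge (about 650), spacer edge (about 673) and stop edge (about 690) in the side crop match the flush prediction of 645, 668 and 692. The push is steady at about 10 N against a hard stop, so I'm handing in.

Run:
```python
from workcell import ctrl
print(ctrl.close_job())
```

```text
the job is handed in; nothing more can be done
None
```

The orange spacer stands upright in the right bay's wide gap, about mid-bay. That bay's block is pressed flush against spacer and stop with a steady push of about 10 N, and the job was handed in at about 17 s; no verdict came back.

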